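Press the half-sole lap with the loose roller

ROBOT

A 7-joint arm with a two-finger parallel gripper is mounted at the origin on the work surface. World frame = base frame: x ahead of the robot, y to its left, z up, the work surface at z = 0. Lengths are in m, angles in rad, forces in N, time in s.
With the tool pointing down it reaches from about 0.4 to 0.85 m from the base axis. Payload 4.4 kg.
Tool frame: the origin (TCP) lies at the very end of the fingers, on their centre line; the grasp point (between the pads) lies 19 mm behind it; z points along the fingers, y is the line along which they close (so a half turn about z gives the same grasp; the last joint's range is limited). The gripper opens to 94 mm and grips with 3 to 60 N. Pads are 16 mm wide; open, the fingers measure 119 mm over their backs; the gripper's body (75 mm by 177 mm) begins 78 mm behind the grasp point.
Start: joints at [-1.19, 0.628, 0.038, 1.517, -0.027, 0.996, -0.02], TCP at [0.281, 0.586, 0.205] pointing down, gripper open.
Joint ranges: [-3.06, 3.06], [-0.37, 2.12], [-1.25, 1.32], [0.18, 2.47], [-1.1, 4.24], [0.23, 1.98], [-2.94, 2.94]. Speed limits (rad/s): [2.57, 2.57, 3.14, 3.14, 3.14, 3.14, 3.14].

INTERFACE

Orientations are given as a rotation vector (axis times angle).
In Python, from rig import bot gives the robot as it stands. The module is installed in compiled form; this text tells all that it offers. Calls block until the motion is done:
- bot.move_ptp(position, orientation): joint-space move of the TCP to a pose.
- bot.move_l(position, vel=0.15, rotation=None): straight line of the TCP; rotation=None keeps the orientation; vel is the mean speed in m/s.
- bot.movej(angles): joint-space move.
- bot.gripper_open() and bot.grab(effort=None): open the fingers fully, or close them until they stop; effort is the grip in N (None keeps the last).
- bot.hold(seconds).
- bot.inverse_kinematics(position, orientation): joint angles nearest the present ones, or None.
- bot.camera(name): name is "scene" or "top"; returns (picture, depth): 384x512x3 uint8, red, green, blue; 384x512 float32, m along the optical axis (not along the pixel's ray), 0 where there is no reading.
- bot.camera_info(name): a dict with "camera_matrix" (3x3 intrinsics, pixels), "world_from_camera" (4x4, takes a point from camera to world coordinates). Camera axes: x right, y up, looking along -z (the intrinsics and any distortion apply to the point x, -y, -z); pixel columns grow to the right and rows downward; lengths in m; the calibration is good to about 2 mm. A picture is of the moment at which its call begins. camera_info takes no time and is no camera call.
A pose or a line that the arm cannot do raises bot.MotionError and nothing moves.
- bot.close_job(): hands the job in; it is judged then, once.
Trained networks look in the newest picture that a camera, given by its name, has taken for a name from the list of things; names that differ only in an ending like _2 or _b are one class to them, and where a whole thing is asked for, a point or a joint stands for the part that bears it (a point fixed in the world has none). Each returns a list of dicts, best first, with "confidence" (0 to 1); they miss things now and then, are a little off and sometimes report something else, mostly with a low value. They report only what shows in the picture. A call takes as long as a camera call. They do not tell look-alikes from the thing itself.
- bot.search_frame(target, camera): "extent" ([left, top, right, bottom] in pixels, round what is visible of it).
Readings, each from a call of its own:
- bot.get_t(): time.
- bot.get_q(): joint angles.
- bot.get_joint_vel(): joint speeds.
- bot.get_joint_efforts(): joint torques, N m.
- bot.get_tcp_pos(): TCP position.
- bot.get_orientation(): TCP orientation.
- bot.get_ft_force(): force on the tool from outside, world axes, zero at the start.
- bot.get_ft_torque(): the same for the moment, N m.
- bot.get_opening(): finger opening in m.
- bot.get_gripper_force(): force on a finger pad.
Only numpy, scipy, OpenCV 4.12 (cv2) and the standard library are available. Lean on these libraries where they do the work, as an engineer would, in place of code of your own. Each camera call takes 0.05 s, during which the arm holds its last target. There are 200 camera calls.

TASK

Roll the loose steel roller along the sole by pushing its side, up over the thin edge of the new half sole, and bring it to rest over the chalk line (square to the sole, between the chalk marks on the board), without lifting it or letting it run on past the line. Take the hand off and see that it stands there by itself; then bond the lap by pressing straight down on the roller with about 15 newtons for two seconds (25 would spoil the joint), and leave it standing on the line with everything else undisturbed.

Things in the scene. Friction and masses are not known exactly. Their poses are not given: they have to be found in the camera images.
- roller: Loose polished steel roller: cylinder 44 mm in diameter, 110 mm long, with a thin brass journal standing out 9 mm at each end; about 0.7 kg. Origin: its centre. Its own y is the cylinder's axis and stays level; x and z turn as it rolls. It starts across the heel part, 85 to 120 mm short of the chalk line. It rolls freely: left at 30 mm/s it runs on 10 mm or so; faster, far more.
- lapboard: Fixed plywood board on a low stand whose height differs each time, 350 x 250 x 18 mm, carrying a fixed sole, heel part 6 mm thick and 66 mm wide. Origin: on the board's underside, below the middle of the chalk line. x: along the sole, heel to toe, the way to roll; y: along the line; z up. Board x -195 to 155, y -125 to 125, sole x -166 to 130 mm. Roller centre on the heel part: 46 mm above the origin.
- mark (a point): Middle of the white chalk line, on the top face of the lighter half sole (8 mm over the board, 26 mm over its underside); axes as the board's. White marks on the board beside the sole carry the line on, 65 to 115 mm either side. A roller on the line has its centre 22 mm above this point, its top 44 mm above it.
- skive (a point): Middle of the half sole's thin (skived) rear edge, level with the heel part's top face, 40 mm before the chalk line. From here the half sole ramps up 2 mm within 25 mm, then is flat. On the flat the roller needs under 2 N of side push; on the ramp upright fingers drag on its rising side and it takes 5 to 25 N or jams; leaned back some 25 degrees, tips pushing below its middle, they need about 3 N. Let go there, it rolls back.
- tack_tin: Small blue-lidded tin, 36 mm wide, 19 mm high, on the board beside the toe. Origin: centre of its underside. Leave alone.
- awl: Awl with a dark wooden handle, 95 mm long, 26 mm high, lying on the board beside the toe. Origin: under the handle's front end. Leave alone.
- wood_last: Wooden shoe last, 270 x 90 x 90 mm, on the bench. Origin: under its middle. Leave alone.
- shoe_hammer: Shoemaker's hammer, 230 mm long, 34 mm high, on the bench. Origin: on the bench, about 50 mm behind the head. Leave alone.
- cement_jar: Amber jar with a dark lid, 72 mm wide, 98 mm high, on the bench. Origin: centre of its underside. Leave alone.
- polish_tin: Black and red polish tin, 61 mm wide, 23 mm high, on the bench. Origin: centre of its underside. Leave alone.
- thread_spool: Wooden spool of thread, 52 mm wide, 54 mm high, standing on the bench. Origin: centre of its underside. Leave alone.
There are look-alikes about, which are no part of the job. Leave any orange or turquoise look-alike of the roller alone.

How it is judged:
On the way, in this order (a step that is already met when the one before it is completed fails the run):
1. the roller rolls over the heel part towards the line (angular speed of roller above 0.15 rad/s and x of roller in the frame of lapboard below -0.015 m and distance of roller from where it was at the start of the episode above 0.015 m), for 0.2 s.
2. the roller stands by itself over the chalk line, within 5 mm, untouched (x of roller in the frame of lapboard between -0.005 and 0.005 m and linear speed of roller below 0.004 m/s and contact force between each of the fingers, the arm and roller below 0.05 N), for 0.4 s.
3. the roller on the line is pressed down with 10 to 20 N (16.5 to 27.5 N on the sole with its own weight) for 1.5 s (x of roller in the frame of lapboard between -0.006 and 0.006 m and contact force between roller and lapboard between 16.5 and 27.5 N), for 1.5 s.
At the end, for the whole second after the job is handed in: The roller lies at rest on the half sole with its centre within 5 mm of the chalk line, within 20 mm of the sole's middle and its axis within 0.1 rad of the line (x of roller in the frame of lapboard between -0.005 and 0.005 m and y of roller in the frame of lapboard between -0.02 and 0.02 m and z of roller in the frame of lapboard between 0.0455 and 0.0505 m and angle between the y axis of roller and the y axis of lapboard, either way round below 0.1 rad and linear speed of roller below 0.004 m/s); the robot touches nothing.
It fails at once if the roller runs more than 12 mm past the chalk line (x of roller in the frame of lapboard above 0.012 m).
It fails at once if the roller is lifted off the sole (z of roller in the frame of lapboard above 0.056 m).
It fails at once if the roller is pushed or pressed with more than 25 N (contact force between any of the fingers, the arm and roller above 25 N).
It fails at once if a bystander is moved by more than 20 mm (distance of any of tack_tin, awl, wood_last, shoe_hammer, cement_jar, polish_tin, thread_spool from where it was at the start of the episode above 0.02 m).
It also fails if it takes over 72 s, if anything falls off the work surface, if the arm or the gripper's body presses on something with over 40 N, if the wrist force passes 120 N, or if a joint passes its speed limit or range.

## Working session

There is one attempt and no reset: what is moved stays moved. The work goes in short steps, each a Python script; the robot and the scene stay as the last script left them, time stands still between calls to the robot, and variables do not carry over. Pictures are saved under pics/ and viewed, at most 10 in all, crops included, and the job is handed in when it is done.

```bash
mkdir -p pics
cat > h.py <<'E'
import numpy as np, cv2
from rig import bot
def snap(n):
    p,d=bot.camera(n); i=bot.camera_info(n); return p,d,np.array(i["camera_matrix"]),np.array(i["world_from_camera"]),i
def world(K,T,u,v,z):
    c=np.array([(u-K[0,2])/K[0,0]*z,-(v-K[1,2])/K[1,1]*z,-z,1]); return (T@c)[:3]
def plane(K,T,u,v,h):
    a=world(K,T,u,v,1.); o=T[:3,3]; r=a-o; return o+r*(h-o[2])/r[2]
E
python3 - <<'E'
from h import *
for n in ("scene","top"):
    p,d,K,T,i=snap(n); cv2.imwrite(f"pics/{n}0.png",p[:,:,::-1]); np.savez(f"{n}0.npz",p=p,d=d,K=K,T=T)
    print(n,[k for k in i],K.tolist(),T.round(3).tolist(), {k:v for k,v in i.items() if k not in("camera_matrix","world_from_camera")})
    for t in ("roller","lapboard","mark","skive","tack_tin","awl"):
        print(t,[(np.round(r["extent"]).tolist(),round(r["confidence"],2)) for r in bot.search_frame(t,n)][:4])
print(bot.get_t())
E
```

```text
scene ['camera_matrix', 'world_from_camera'] [[417.80911121488265, 0.0, 254.22982359470083], [0.0, 417.80911121488265, 195.0761167170871], [0.0, 0.0, 1.0]] [[0.876, -0.375, 0.304, 0.877], [0.483, 0.691, -0.538, -0.72], [-0.008, 0.618, 0.786, 1.121], [0.0, 0.0, 0.0, 1.0]] {}
roller [([154.0, 210.0, 192.0, 242.0], 0.92), ([340.0, 163.0, 364.0, 194.0], 0.68), ([223.0, 140.0, 258.0, 157.0], 0.65), ([286.0, 216.0, 320.0, 246.0], 0.61)]
lapboard [([218.0, 173.0, 355.0, 284.0], 0.71)]
mark [([219.0, 172.0, 354.0, 285.0], 0.92), ([364.0, 114.0, 389.0, 147.0], 0.53)]
skive [([222.0, 170.0, 356.0, 286.0], 0.64)]
tack_tin [([274.0, 174.0, 284.0, 185.0], 0.66)]
awl [([234.0, 212.0, 253.0, 225.0], 0.68)]
top ['camera_matrix', 'world_from_camera'] [[355.0223477854919, 0.0, 255.14952179520736], [0.0, 355.0223477854919, 183.80055197457793], [0.0, 0.0, 1.0]] [[-0.004, 0.997, -0.081, 0.401], [-1.0, -0.003, 0.011, 0.007], [0.011, 0.081, 0.997, 1.075], [0.0, 0.0, 0.0, 1.0]] {}
roller [([251.0, 107.0, 293.0, 136.0], 0.87), ([167.0, 230.0, 204.0, 269.0], 0.79), ([312.0, 231.0, 328.0, 272.0], 0.71), ([144.0, 106.0, 190.0, 123.0], 0.68)]
lapboard [([206.0, 81.0, 321.0, 214.0], 0.97)]
mark []
skive [([205.0, 80.0, 317.0, 214.0], 0.71)]
tack_tin [([208.0, 173.0, 221.0, 183.0], 0.51)]
awl [([281.0, 173.0, 293.0, 198.0], 0.72)]
0.7
```

View pics/top0.png

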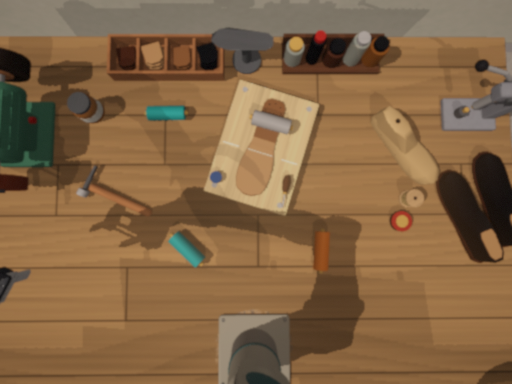

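View pics/scene0.png

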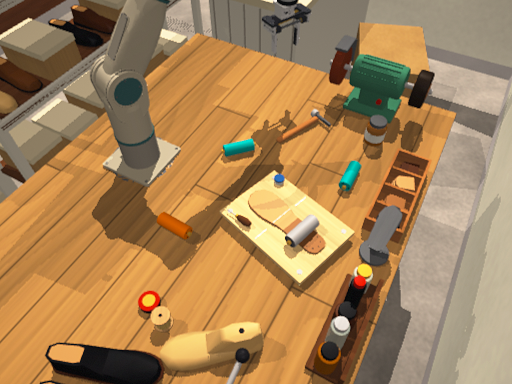

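Candidates for the roller in the top picture: grey steel (272,121) lying across the sole, turquoise (166,113) and (187,249), orange (321,251). The grey one on the heel part fits the description. I'll confirm it in a crop and measure the board.

Run:
```python
import numpy as np, cv2
from h import world,plane
a=np.load("top0.npz"); p,d,K,T=a["p"],a["d"],a["K"],a["T"]
cv2.imwrite("pics/crop1.png",cv2.resize(p[76:220,196:330,::-1],None,fx=4.1,fy=4.1,interpolation=cv2.INTER_CUBIC))
b=np.load("scene0.npz")
for nm,(a,box) in {"top":(a,(195,70,335,225)),"scene":(b,(210,165,362,290))}.items():
    d,K,T=a["d"],a["K"],a["T"]; l,t,r,bo=box
    vv,uu=np.mgrid[t:bo,l:r]; z=d[t:bo,l:r]
    P=np.stack([(uu-K[0,2])/K[0,0]*z,-(vv-K[1,2])/K[1,1]*z,-z],-1)@T[:3,:3].T+T[:3,3]
    P=P[(z>0)]; h=P[:,2]
    hist,e=np.histogram(h,np.arange(-.01,.16,.002)); print(nm,[(round(x,3),int(n)) for x,n in zip(e,hist) if n>30])
    np.save(nm+"P.npy",P)
```

```text
top [(np.float64(-0.008), 42), (np.float64(-0.006), 474), (np.float64(-0.004), 2254), (np.float64(-0.002), 4213), (np.float64(0.0), 3145), (np.float64(0.002), 993), (np.float64(0.004), 117), (np.float64(0.006), 43), (np.float64(0.008), 48), (np.float64(0.01), 46), (np.float64(0.014), 53), (np.float64(0.016), 55), (np.float64(0.018), 48), (np.float64(0.032), 76), (np.float64(0.034), 604), (np.float64(0.036), 1971), (np.float64(0.038), 2597), (np.float64(0.04), 1391), (np.float64(0.042), 542), (np.float64(0.044), 779), (np.float64(0.046), 711), (np.float64(0.048), 313), (np.float64(0.05), 54), (np.float64(0.054), 52), (np.float64(0.056), 95), (np.float64(0.058), 79), (np.float64(0.06), 61), (np.float64(0.062), 32), (np.float64(0.076), 35), (np.float64(0.08), 47), (np.float64(0.082), 65), (np.float64(0.084), 98), (np.float64(0.086), 121), (np.float64(0.088), 87)]
scene [(np.float64(-0.008), 41), (np.float64(-0.006), 366), (np.float64(-0.004), 1470), (np.float64(-0.002), 3124), (np.float64(0.0), 3257), (np.float64(0.002), 1711), (np.float64(0.004), 480), (np.float64(0.006), 70), (np.float64(0.016), 31), (np.float64(0.018), 46), (np.float64(0.024), 50), (np.float64(0.026), 52), (np.float64(0.028), 59), (np.float64(0.03), 63), (np.float64(0.032), 75), (np.float64(0.034), 394), (np.float64(0.036), 1143), (np.float64(0.038), 1825), (np.float64(0.04), 1375), (np.float64(0.042), 660), (np.float64(0.044), 556), (np.float64(0.046), 549), (np.float64(0.048), 297), (np.float64(0.05), 111), (np.float64(0.052), 33), (np.float64(0.054), 31), (np.float64(0.056), 48), (np.float64(0.058), 43), (np.float64(0.06), 35), (np.float64(0.062), 37), (np.float64(0.076), 34), (np.float64(0.08), 32), (np.float64(0.082), 54), (np.float64(0.084), 80), (np.float64(0.086), 100), (np.float64(0.088), 70), (np.float64(0.09), 37)]
```

View pics/crop1.png

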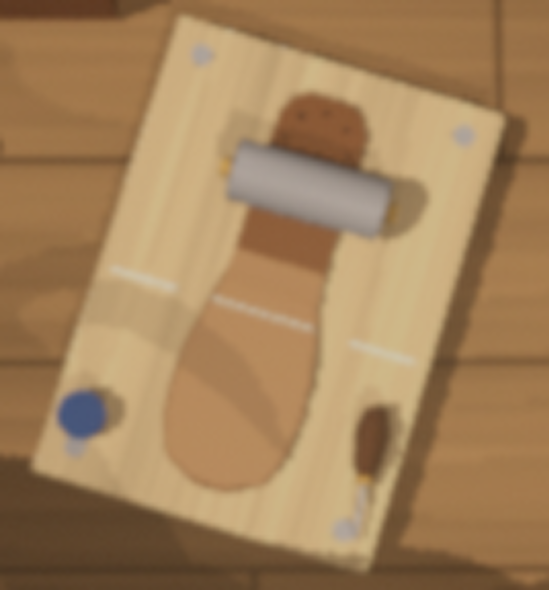

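Crop: the grey steel cylinder with brass journals lies at crop (310,188) on the heel part, which confirms it is the roller. The chalk line's middle is at crop (263,313), with board marks at (143,280) and (383,353). The toe points down, towards the robot. Next I fit the board frame and the roller in each camera.

```bash
cat >> h.py <<'E'
from scipy.optimize import least_squares
def cloud(a,box):
    d,K,T=a["d"],a["K"],a["T"]; l,t,r,b=box
    vv,uu=np.mgrid[t:b,l:r]; z=d[t:b,l:r]; m=z>0
    P=np.stack([(uu-K[0,2])/K[0,0]*z,-(vv-K[1,2])/K[1,1]*z,-z],-1)@T[:3,:3].T+T[:3,3]
    return P[m],uu[m],vv[m]
BOX={"top":(195,70,335,225),"scene":(210,165,362,290)}
def roller(P,xy0,yaw,zc,T,lim=.04):
    """fit cylinder r=22 mm, level axis ; P cloud, xy0 guess, zc centre height"""
    q=P[(P[:,2]>zc-.005)&(np.linalg.norm(P[:,:2]-xy0,axis=1)<.075)&(P[:,2]<zc+.03)]
    def f(s):
        n=np.array([np.cos(s[2]),np.sin(s[2])]); u=(q[:,:2]-s[:2])@n
        return np.hypot(u,q[:,2]-zc-s[3])-.022
    s=least_squares(f,[*xy0,yaw,0],loss="soft_l1",f_scale=.002).x
    ax=np.array([-np.sin(s[2]),np.cos(s[2])]); w=(q[:,:2]-s[:2])@ax
    c=s[:2]+ax*(np.percentile(w,1)+np.percentile(w,99))/2
    return c,s[2],s[3],len(q),np.ptp(w)
E
python3 - <<'E'
from h import *
for n in ("top","scene"):
    a=np.load(n+"0.npz"); P,u,v=cloud(a,BOX[n]); p=a["p"].astype(int)
    m=(P[:,2]>.032)&(P[:,2]<.044); zb=np.median(P[m,2])
    M=(P[:,2]>.032); (c,sz,ang)=cv2.minAreaRect(P[M][:,:2].astype(np.float32))
    B=cv2.boxPoints((c,sz,ang)); print(n,"zb",zb.round(4),"rect",np.round(c,4),np.round(sz,3),round(ang,2))
    # chalk: bright, low saturation pixels near the board top
    rgb=p[v,u]; sat=(rgb.max(1)-rgb.min(1)); k=(sat<75)&(rgb.min(1)>115)&(P[:,2]<.052)&M
    T,K=a["T"],a["K"]; Q=np.array([plane(K,T,x,y,zb+.002) for x,y in zip(u[k],v[k])])
    np.set_printoptions(suppress=True,precision=4)
    im=np.zeros(a["d"].shape,np.uint8); im[v[k],u[k]]=1
    nn,lab,st,ce=cv2.connectedComponentsWithStats(im,connectivity=8)
    print([(st[i,4],ce[i].round(1).tolist(),plane(K,T,*ce[i],zb)[:2].round(4).tolist()) for i in range(1,nn) if st[i,4]>3])
    r=P[P[:,2]>.075]; x0=r[:,:2].mean(0)
    print("roller guess",x0,"fit",roller(P,x0,np.pi-.3,.0665,T))
E
```

```text
top zb 0.0386 rect [0.6206 0.0358] [0.383 0.357] 72.43
[(np.int32(12), [251.6, 84.2], [0.7843, 0.0045]), (np.int32(502), [232.9, 133.9], [0.6332, 0.06]), (np.int32(72), [260.2, 95.2], [0.7503, -0.0212]), (np.int32(43), [271.8, 93.6], [0.7553, -0.0559]), (np.int32(7), [279.6, 93.0], [0.7572, -0.0792]), (np.int32(1520), [287.6, 160.1], [0.5546, -0.1009]), (np.int32(4), [251.2, 103.8], [0.7243, 0.0056]), (np.int32(5), [248.8, 108.6], [0.7096, 0.013]), (np.int32(9), [229.2, 113.4], [0.6949, 0.0712]), (np.int32(12), [289.4, 115.0], [0.6901, -0.1079]), (np.int32(23), [251.1, 123.5], [0.6644, 0.0063]), (np.int32(52), [259.3, 152.0], [0.579, -0.0177]), (np.int32(50), [213.5, 164.8], [0.5411, 0.1169]), (np.int32(78), [228.7, 185.4], [0.4804, 0.0723]), (np.int32(127), [213.3, 185.6], [0.4799, 0.1171]), (np.int32(11), [235.1, 198.3], [0.4426, 0.0535]), (np.int32(19), [245.3, 198.8], [0.4409, 0.0239])]
roller guess [ 0.6605 -0.0512] fit (array([ 0.663 , -0.0521]), np.float64(2.8642983887748645), np.float64(-0.00040602005155798254), 610, np.float64(0.12703356491757856))
scene zb 0.0393 rect [ 0.5961 -0.0059] [0.435 0.533] 18.34
[(np.int32(13), [274.0, 176.2], [0.479, 0.1241]), (np.int32(4), [275.0, 182.2], [0.4942, 0.1019]), (np.int32(31), [300.3, 200.9], [0.6024, 0.0706]), (np.int32(22), [230.4, 210.2], [0.4219, -0.0701]), (np.int32(38), [280.9, 215.4], [0.5729, -0.0111]), (np.int32(7), [309.0, 214.9], [0.6502, 0.0333]), (np.int32(5), [298.0, 224.0], [0.6345, -0.0151]), (np.int32(39), [260.3, 233.4], [0.5478, -0.1018]), (np.int32(24), [343.2, 230.8], [0.7676, 0.0284]), (np.int32(6), [288.5, 232.3], [0.6221, -0.057]), (np.int32(31), [298.9, 271.3], [0.7067, -0.1626])]
roller guess [ 0.7315 -0.0909] fit (array([ 0.6888, -0.0756]), np.float64(2.829731351661251), np.float64(0.024182466667598743), 182, np.float64(0.08316337448529598))
```

Run:
```python
from h import *
np.set_printoptions(suppress=True,precision=4)
H=.0386
for n,pts in (("top",[(231,144),(260,152.2),(289,162)]),("scene",[(300,201),(281,215.4),(260,233.4)])):
    a=np.load(n+"0.npz"); P,u,v=cloud(a,BOX[n]); K,T=a["K"],a["T"]
    g=a["p"][:,:,2].astype(np.uint8)
    th=cv2.morphologyEx(g,cv2.MORPH_TOPHAT,np.ones((7,7),np.uint8)).astype(float)
    th[th<25]=0
    W=[]
    for (x,y),h in zip(pts,(H,H+.008,H)):
        yy,xx=np.mgrid[int(y)-7:int(y)+8,int(x)-12:int(x)+13]; w=th[yy,xx]
        W.append(plane(K,T,(w*xx).sum()/w.sum(),(w*yy).sum()/w.sum(),h)[:2])
    W=np.array(W); d=W[0]-W[2]; print(n,W.tolist(),"len",np.linalg.norm(d),"mid",(W[0]+W[2])/2)
    ey=-d/np.linalg.norm(d); ex=np.array([ey[1],-ey[0]]); O=(W[0]+W[2])/2
    print("yaw ex",np.degrees(np.arctan2(ex[1],ex[0])))
    c,yaw,dz,k,l=roller(P,np.array([.663,-.052]),np.arctan2(ex[1],ex[0]),H-.018+.046,T)
    print("roller",c,"yawdeg",np.degrees(yaw),dz,k,l,"board xy",(c-O)@ex,(c-O)@ey)
```

```text
top [[0.6048107052377139, 0.06740650237845414], [0.5776689060814203, -0.017706692948203786], [0.5509503233626689, -0.10310960111844723]] len 0.17882025133494153 mid [ 0.5779 -0.0179]
yaw ex 162.47040119258696
roller [ 0.663  -0.0521] yawdeg 164.11218929487973 -0.0005060205804334364 610 0.1270335637737696 board xy -0.09150337734523525 0.00700373612398867
scene [[0.6003341302318115, 0.06709401366471435], [0.5747521155867923, -0.016226558024914683], [0.543499050921335, -0.10337560860622463]] len 0.17969451398811473 mid [ 0.5719 -0.0181]
yaw ex 161.56146006617936
roller [ 0.6598 -0.054 ] yawdeg 163.2252577708781 9.607968535403818e-06 542 0.1300658792647711 board xy -0.09476478742490652 0.006253680903725446
```

```bash
cat >> h.py <<'E'
from scipy.spatial.transform import Rotation as R
O=np.array([.5765,-.017]); YAW=np.radians(162.4); ZU=.0206
EX=np.array([np.cos(YAW),np.sin(YAW)]); EY=np.array([-EX[1],EX[0]])
def W(x,y,z): return np.r_[O+x*EX+y*EY,ZU+z]
def ori(lean,s):
    z=np.r_[np.sin(lean)*EX,-np.cos(lean)]; y=np.r_[s*EY,0]; return R.from_matrix(np.c_[np.cross(y,z),y,z]).as_rotvec()
LEAN=np.radians(25); N=np.array([np.cos(LEAN),np.sin(LEAN)]); TZ=np.array([np.sin(LEAN),-np.cos(LEAN)])
def push(xr,y=.007,gap=0.,zc=.046,ext=.005):
    """TCP for pushing the roller with its centre at xr (board frame)"""
    t=np.array([xr-gap,zc])-.030*N+ext*TZ
    return W(t[0],y,t[1])
E
python3 - <<'E'
from h import *
np.set_printoptions(suppress=True,precision=3)
for s in (1,-1):
    print(s,ori(LEAN,s))
    for p,l in ((push(-.092,gap=.03)+[0,0,.15],LEAN),(push(-.092,gap=.03),LEAN),(push(-.04),LEAN),(push(0,zc=.047),LEAN),(W(0,.007,.20),0),(W(0,.007,.07),0)):
        print(p,l,bot.inverse_kinematics(p,ori(l,s)))
a=np.load("top0.npz"); P,u,v=cloud(a,(120,0,400,130))
m=(P[:,0]>.72)&(P[:,2]>.03)
for y in np.arange(.3,-.4,-.05):
    k=m&(abs(P[:,1]-y)<.025); 
    if k.any(): print(round(y,2),"zmax",P[k,2].max(),"x at z>.06",P[k&(P[:,2]>.06),0].min() if (k&(P[:,2]>.06)).any() else None)
print(bot.get_tcp_pos(),bot.get_orientation())
E
```

```text
1 [-2.969  0.46   0.658]
[ 0.715 -0.068  0.199] 0.4363323129985824 [-0.088  1.172  0.827  0.644 -0.718  1.942 -1.503]
[ 0.715 -0.068  0.049] 0.4363323129985824 [-0.111  1.291  0.77   0.783 -0.723  1.708 -1.453]
[ 0.636 -0.043  0.049] 0.4363323129985824 [-0.228  1.169  0.764  1.169 -0.688  1.518 -1.337]
[ 0.598 -0.031  0.05 ] 0.4363323129985824 [-0.271  1.117  0.755  1.319 -0.676  1.437 -1.301]
[ 0.574 -0.024  0.221] 0 [-0.519  0.636  0.848  1.729 -0.546  1.03  -1.354]
[ 0.574 -0.024  0.091] 0 [-0.444  0.795  0.728  1.849 -0.733  0.789 -1.199]
-1 [-0.414 -2.677 -0.092]
[ 0.715 -0.068  0.199] 0.4363323129985824 [ 0.102  1.088 -0.004  0.629 -0.087  1.851  1.357]
[ 0.715 -0.068  0.049] 0.4363323129985824 [ 0.116  1.2   -0.049  0.769 -0.046  1.6    1.361]
[ 0.636 -0.043  0.049] 0.4363323129985824 [ 0.105  1.047 -0.057  1.154 -0.053  1.366  1.352]
[ 0.598 -0.031  0.05 ] 0.4363323129985824 [ 0.098  0.988 -0.061  1.305 -0.058  1.273  1.346]
[ 0.574 -0.024  0.221] 0 [-0.087  0.505  0.121  1.717 -0.073  0.924  1.327]
[ 0.574 -0.024  0.091] 0 [-0.007  0.671 -0.001  1.836  0.001  0.635  1.255]
0
[... 173 characters left out ...]
25
0.15 zmax 0.062681173380021 x at z>.06 0.8122031318058979
0.1 zmax 0.13840587081235067 x at z>.06 0.8098746906198516
0.05 zmax 0.13860759351113294 x at z>.06 0.8475888533739393
0.0 zmax 0.13854403651805103 x at z>.06 0.847579863746766
-0.05 zmax 0.13762706907382583 x at z>.06 0.8476494997580446
-0.1 zmax 0.12407285905046328 x at z>.06 0.8463142508587274
-0.15 zmax 0.16925671742366022 x at z>.06 0.847535588097384
-0.2 zmax 0.169057966354066 x at z>.06 0.8457177393431046
-0.25 zmax 0.11651127094130476 x at z>.06 0.8419217556591482
-0.3 zmax 0.1591969208834363 x at z>.06 0.8482882470939984
-0.35 zmax 0.12881237575687277 x at z>.06 0.8440658715639964
[0.281 0.586 0.205] [-0.696 -3.063 -0.   ]
```

Run:
```python
from h import *
np.set_printoptions(suppress=True,precision=4)
bot.gripper_open()
o=ori(LEAN,-1)
bot.move_ptp(push(-.092,gap=.018)+[0,0,.16],o)
bot.move_l(push(-.092,gap=.018)+[0,0,.05],vel=.1)
bot.move_l(push(-.092,gap=.018),vel=.04)
print(bot.get_t(),bot.get_tcp_pos(),push(-.092,gap=.018),bot.get_ft_force(),bot.get_opening())
p,d,K,T,i=snap("scene"); np.savez("scene1.npz",p=p,d=d,K=K,T=T)
cv2.imwrite("pics/s1.png",cv2.resize(p[150:300,200:370,::-1],None,fx=4,fy=4,interpolation=cv2.INTER_CUBIC))
```

```text
6.325 [ 0.7034 -0.0645  0.0497] [ 0.7031 -0.0645  0.0494] [-0.1408 -0.5162 -0.5732] 0.09387305310370167
```

View pics/s1.png

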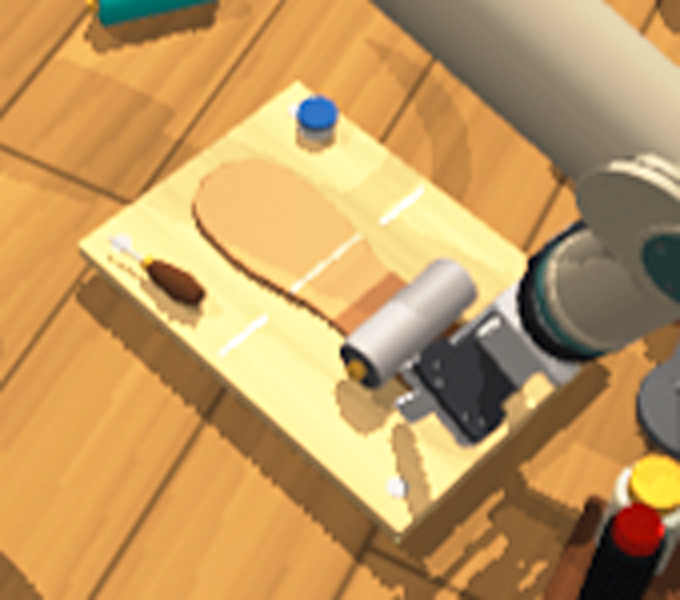

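The hand is leaned back behind the roller, with the near finger at crop (410,400) beside the roller's end at (360,360). I start pushing and measure partway.

```bash
cat >> h.py <<'E'
def where(xr,zc=.046,tag=None):
    p,d,K,T,i=snap("scene"); a=dict(p=p,d=d,K=K,T=T)
    if tag: cv2.imwrite(f"pics/{tag}.png",cv2.resize(p[150:300,200:370,::-1],None,fx=4,fy=4,interpolation=cv2.INTER_CUBIC))
    P,u,v=cloud(a,BOX["scene"])
    # keep grey/bright-steel points only near the roller: the hand is behind, so drop points behind the guess
    g=W(xr,.007,zc)
    rel=(P[:,:2]-O)@np.c_[EX,EY]
    P=P[(rel[:,0]>xr-.019)&(abs(rel[:,1]-.007)<.053)]
    c,yaw,dz,k,l=roller(P,g[:2],YAW,g[2],T)
    return np.round([(c-O)@EX,(c-O)@EY,np.degrees(yaw-YAW),dz,k],4)
E
python3 - <<'E'
from h import *
np.set_printoptions(suppress=True,precision=4)
print("start",where(-.092))
bot.move_l(push(-.060),vel=.015)
print(bot.get_t(),bot.get_ft_force())
bot.hold(.6); print(where(-.056),where(-.052)); print((np.array(bot.get_tcp_pos())-push(-.06)))
E
```

```text
start [ -0.0904   0.007    0.9638  -0.0001 423.    ]
9.9083 [-0.3048 -0.524  -0.6675]
[ -0.0567   0.0074   0.8368   0.0004 297.    ] [ -0.0562   0.0075   1.1426  -0.     287.    ]
[ 0. -0.  0.]
```

Run:
```python
from h import *
np.set_printoptions(suppress=True,precision=4)
bot.move_l(push(-.022),vel=.012)
f=bot.get_ft_force(); print(bot.get_t(),f,np.dot(f[:2],EX))
bot.hold(.3); f=bot.get_ft_force(); print(f,np.dot(f[:2],EX),where(-.022,.047),where(-.019,.047,"s2"))
```

```text
13.925 [ 1.9709 -0.882   0.4413] -2.1453670124579602
[ 3.2831 -0.1925  0.6839] -3.187666685644214 [ -0.0204   0.0071  -0.9499   0.001  247.    ] [ -0.0202   0.0083  -0.4116   0.0012 244.    ]
```

View pics/s2.png

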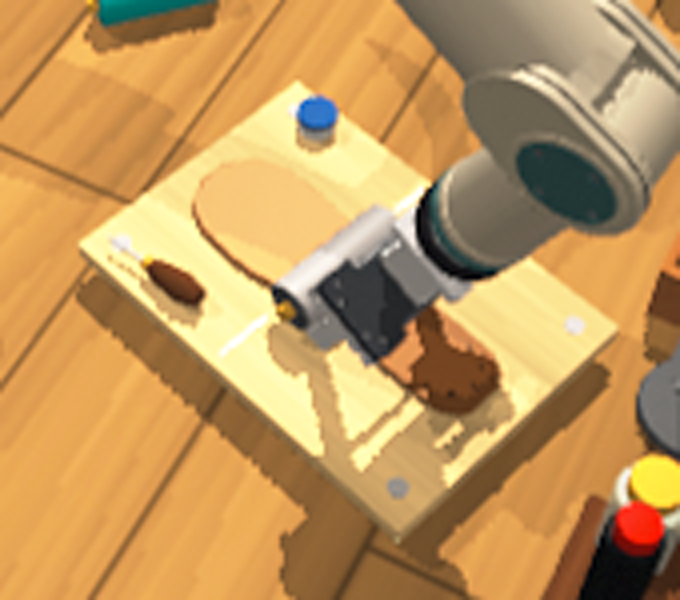

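The roller is on the ramp against the fingers: its near journal is at crop (287,308) and the board mark at (245,335) lies just ahead. The reading matches the commanded position, so I finish slowly.

Run:
```python
from h import *
np.set_printoptions(suppress=True,precision=4)
bot.move_l(push(-.011),vel=.007); f=bot.get_ft_force(); print(bot.get_t(),np.dot(f[:2],EX),where(-.010,.048))
bot.hold(.5); print(where(-.008,.048))
bot.move_l(push(-.005),vel=.004); f=bot.get_ft_force(); print(bot.get_t(),np.dot(f[:2],EX),where(-.004,.048))
bot.hold(.8); print(bot.get_t(),where(-.003,.048),where(-.001,.048))
```

```text
16.05 -0.03620717889714874 [ -0.0099   0.0084   0.1003   0.0004 240.    ]
[ -0.0103   0.0074  -0.1661   0.0003 234.    ]
18.3 -0.7413213635379432 [ -0.0034   0.0079  -0.6803   0.0002 228.    ]
19.15 [ -0.0039   0.0071   0.0538   0.0005 229.    ] [ -0.0038   0.0077  -1.165    0.0004 227.    ]
```

```bash
cat >> h.py <<'E'
def measure(g=np.zeros(2)):
    H=.0386; out=[]
    for n,pts in (("top",[(231,144),(289,162)]),("scene",[(300,201),(260,233.4)])):
        p,d,K,T,i=snap(n); a=dict(p=p,d=d,K=K,T=T); np.savez(n+"9.npz",**a); P,u,v=cloud(a,BOX[n])
        th=cv2.morphologyEx(p[:,:,2].copy(),cv2.MORPH_TOPHAT,np.ones((7,7),np.uint8)).astype(float); th[th<25]=0; w3=[]
        for x,y in pts:
            yy,xx=np.mgrid[int(y)-7:int(y)+8,int(x)-10:int(x)+11]; w=th[yy,xx]
            w3.append(plane(K,T,(w*xx).sum()/w.sum(),(w*yy).sum()/w.sum(),H)[:2])
        o=(w3[0]+w3[1])/2
        c,yaw,dz,k,l=roller(P,W(g[0],.007,0)[:2],YAW,ZU+.048,T)
        out.append((n,"mean frame x",round((c-O)@EX,4),"own line",round((c-o)@EX,4),round((c-o)@EY,4),"yaw",round(np.degrees(yaw-YAW),2),"linemid",o.round(4),"len",np.linalg.norm(w3[0]-w3[1]).round(4),k,round(dz,4)))
    return out
E
python3 - <<'E'
from h import *
np.set_printoptions(suppress=True,precision=4)
bot.move_l(push(-.0008),vel=.0035); bot.hold(.4)
print(bot.get_t(),where(0,.048))
bot.move_l(push(-.004),vel=.004); print(where(0,.048))
bot.move_l(push(-.030),vel=.05)
bot.move_l(push(-.035)+[0,0,.15],vel=.15)
bot.move_ptp([.45,.36,.25],ori(0,-1)); print(bot.get_t())
for m in measure(): print(*m)
for n in ("top","scene"):
    a=np.load(n+"9.npz"); l,t,r,b=BOX[n]; cv2.imwrite(f"pics/{n}9.png",cv2.resize(a["p"][t:b,l:r,::-1],None,fx=3.8,fy=3.8,interpolation=cv2.INTER_CUBIC))
E
```

```text
21.0 [  0.0006   0.007   -0.283    0.0004 225.    ]
[  0.0007   0.0075  -0.1905   0.0002 255.    ]
25.5167
top mean frame x -0.0016 own line nan nan yaw 0.04 linemid [nan nan] len nan 628 -0.0006
scene mean frame x 0.001 own line -0.0083 0.013 yaw -0.6 linemid [ 0.5684 -0.0118] len 0.184 504 0.0001h.py:54: RuntimeWarning: invalid value encountered in scalar divide
  w3.append(plane(K,T,(w*xx).sum()/w.sum(),(w*yy).sum()/w.sum(),H)[:2])
```

View pics/top9.png

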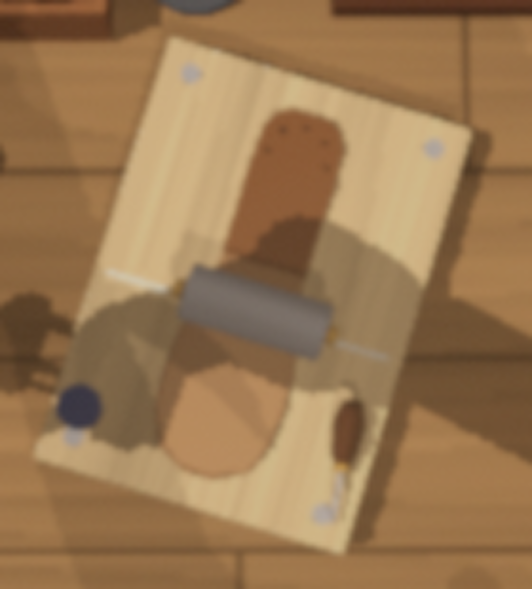

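View pics/scene9.png

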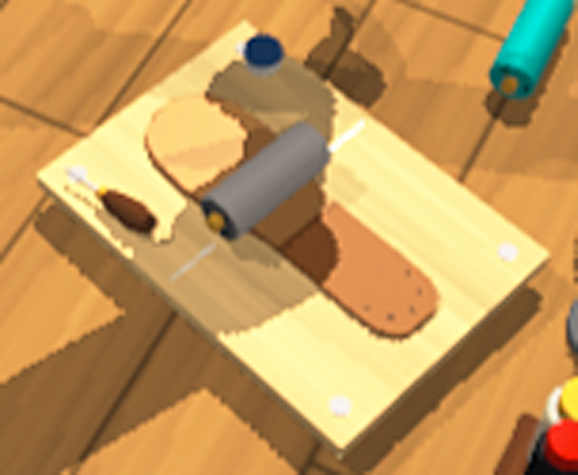

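The top picture shows the roller in line with both board marks at crop (135,280) and (362,350). The scene picture agrees, with marks at (345,135) and (195,260). Measured against the first pictures' chalk line it is within about 1 mm and stands untouched. Next is pressing.

Run:
```python
from h import *
np.set_printoptions(suppress=True,precision=4)
o=ori(0,-1); X,Y=-.0005,.007
bot.grab(10)
bot.move_ptp(W(X,Y,.16),o)
bot.move_l(W(X,Y,.080),vel=.08); bot.move_l(W(X,Y,.0735),vel=.015); bot.hold(.4)
b=np.mean([bot.get_ft_force() for _ in range(5)],0); print(bot.get_t(),"base",b,bot.get_tcp_pos()-W(X,Y,.0735),bot.get_opening())
h=.0735; F=0; log=[]
while h>.066 and bot.get_t()<50:
    h-=.0003 if F<.6 else .00015
    bot.move_l(W(X,Y,h),vel=.003); bot.hold(.06)
    F=bot.get_ft_force()[2]-b[2]; log.append((round(h,5),round(F,2)))
    if F>13: break
print(log[-14:],bot.get_t())
ok=F>5
t0=bot.get_t(); L=[]
while ok and bot.get_t()-t0<2.3:
    bot.hold(.2); F=bot.get_ft_force()-b; L.append(F.round(2).tolist())
    if not 12<F[2]<18:
        h-=np.clip((14.5-F[2])*1e-5*3,-.0003,.0003); bot.move_l(W(X,Y,h),vel=.003)
print(L,bot.get_t())
```

```text
30.6833 base [-0.4689  0.6512  0.2937] [ 0. -0.  0.] 0.0005094029323473008
[(0.0705, np.float64(1.74)), (0.07035, np.float64(4.68)), (0.0702, np.float64(5.49)), (0.07005, np.float64(6.54)), (0.0699, np.float64(7.39)), (0.06975, np.float64(7.11)), (0.0696, np.float64(8.4)), (0.06945, np.float64(8.54)), (0.0693, np.float64(10.54)), (0.06915, np.float64(11.15)), (0.069, np.float64(11.82)), (0.06885, np.float64(12.07)), (0.0687, np.float64(12.64)), (0.06855, np.float64(13.39))] 37.775
[[-0.52, -1.13, 13.78], [-1.02, -1.0, 12.97], [0.32, -1.86, 15.06], [-0.62, -1.5, 14.23], [-0.07, -1.94, 13.92], [-0.2, -2.26, 13.5], [0.11, -1.28, 14.34], [0.45, -1.53, 13.75], [-0.07, -1.3, 14.03], [-0.31, -1.66, 14.6], [-0.84, -0.7, 13.56], [-0.13, -1.55, 14.09]] 40.175
```

Run:
```python
from h import *
np.set_printoptions(suppress=True,precision=4)
X,Y=-.0005,.007
bot.move_l(W(X,Y,.0735),vel=.004); bot.move_l(W(X,Y,.18),vel=.1)
bot.move_ptp([.45,.36,.25],ori(0,-1)); bot.hold(.5); print(bot.get_t(),bot.get_ft_force())
for m in measure(): print(m[:3],m[6:8],m[-2:])
for n in ("top","scene"):
    for t in ("tack_tin","awl"): print(n,t,[(np.round(r["extent"]).tolist(),round(r["confidence"],2)) for r in bot.search_frame(t,n)][:1])
a=np.load("scene9.npz"); l,t,r,b=BOX["scene"]; cv2.imwrite("pics/scene10.png",cv2.resize(a["p"][t:b,l:r,::-1],None,fx=3.8,fy=3.8,interpolation=cv2.INTER_CUBIC))
```

```text
44.7833 [0.5803 0.2527 0.0746]
('top', 'mean frame x', np.float64(-0.0015)) ('yaw', np.float64(-0.15)) (626, np.float64(-0.0006))
('scene', 'mean frame x', np.float64(0.0013)) ('yaw', np.float64(-0.5)) (503, np.float64(-0.0001))
top tack_tin [([210.0, 168.0, 220.0, 180.0], 0.68)]
top awl [([280.0, 172.0, 292.0, 208.0], 0.51)]
scene tack_tin [([274.0, 175.0, 284.0, 186.0], 0.63)]
scene awl [([159.0, 322.0, 262.0, 370.0], 0.63)]h.py:54: RuntimeWarning: invalid value encountered in scalar divide
  w3.append(plane(K,T,(w*xx).sum()/w.sum(),(w*yy).sum()/w.sum(),H)[:2])
```

View pics/scene10.png

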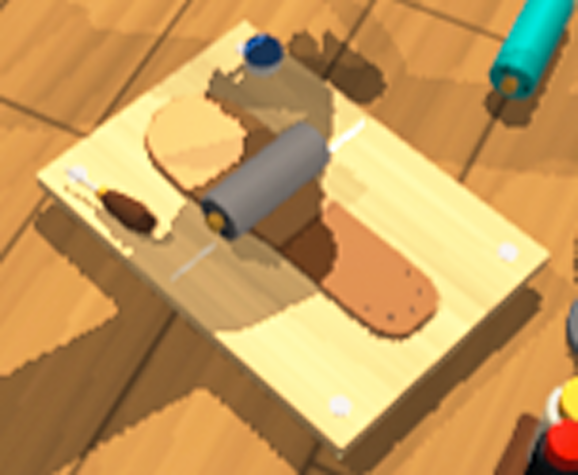

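The roller hasn't moved: its axis still lines up with the marks at crop (345,135) and (195,260). The tin at (263,52) and the awl at (128,212) are where they were. I'm handing the job in.

```bash
python3 -c "
from rig import bot
print(bot.close_job())"
```

```text
the job is handed in; nothing more can be done
None
```

The roller was rolled over the skived edge to within about 1 mm of the chalk line by camera, stood there untouched, was pressed with about 14 N for over 2 s and left standing on the line; the job is handed in, but no verdict was returned.

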